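# Reverse the ratchet of a jar vice and open it

### The arm

A 6-joint arm with a two-finger parallel gripper is mounted at the origin on a cart in front of the work surface, level with it; the furniture and walls round the work are solid. World frame = base frame: x ahead of the robot, y to its left, z up, the work surface at z = 0. Lengths are in m, angles in rad, forces in N, time in s.
With the tool pointing down it reaches from about 0.3 to 1 m from the base axis. Payload 5.1 kg.
Tool frame: the origin (TCP) lies midway between the tips of the shut fingers; the grasp point (between the pads) lies 19 mm behind it; z points along the fingers, y is the line along which they close (so a half turn about z gives the same grasp; the last joint's range is limited). The gripper opens to 95 mm and grips with 3 to 60 N. Pads are 20 mm wide; open, the fingers measure 119 mm over their backs; the gripper's body (75 mm by 180 mm) begins 59 mm behind the grasp point.
Start: joints at [-0.083, 0.124, 1.65, -0, 1.367, -0.083], TCP at [0.65, -0, 0.215] pointing down, gripper open.
Joint ranges: [-2.61, 2.61], [-1.02, 2.33], [0.03, 2.71], [-1.35, 4.49], [0.32, 2.68], [-2.91, 2.91]. Speed limits (rad/s): [2.57, 2.57, 3.14, 3.14, 3.14, 3.14].

### API

Orientations are given as a unit quaternion [w, x, y, z].
In Python, from bench import get_obs, camera, sign_off gives the robot as it stands.
- The arm moves only by the tool step_arm, never from a script. Its argument "deltas" is a list of rows, each a list of 7 numbers: the shift along the tool's x, y, z in mm, then the turn, a rotation vector about the tool's x, y, z in rad, then the closure, from -1 (fully open) to 1 (shut). In form: [[tx, ty, tz, ax, ay, az, claw], ...]. A call has 1 to 8 rows; each row is the pose to reach, as a shift and turn from the pose commanded when the call began, along the tool's axes at that moment; what a row does not reach only later rows make up. A row lasts 1/10 s, in which the tool goes at most 50 mm and 8.59 degrees, less where a joint would pass 70% of its speed; a pose out of reach is approached as far as the arm can. A call with a gripper value outside its range is refused whole. The fingers move at their own pace and stop on an object; the grip force is fixed at half the most. Time passes only in rows, so rows that repeat a pose let the fingers close. It gives the time, the measured TCP pose, the force, the opening and the grip force at its end, in the units of the state.
- get_obs(): the state, without advancing time (a new reading comes with each control period).
- camera(name): name is "scene" or "side" or "wrist"; returns a dict with "frame" (384x512x3 uint8, blue, green, red), "fx", "fy", "cx", "cy" (pixels), "T" (4x4, takes a point from camera to world coordinates); the wrist camera has in their place "hand_eye" (4x4, takes a point from camera to tool coordinates, whose origin is the TCP and whose axes are the flange's). Camera axes: x right, y down, z forward; pixel columns grow to the right and rows downward; lengths in m; the calibration is good to about 2 mm. A picture is of the moment at which its call begins: read the wrist's pose just before it. There is no depth.
- sign_off(): hands the job in; it is judged then, once.
The state is a dict: "clock": time; "joints": joint angles; "qvel": joint speeds; "joint_torque": joint torques, N m; "eef_pos": TCP position; "tool_rot": TCP orientation; "force": force on the tool from outside, world axes, zero at the start; "wrist_torque": the same for the moment, N m; "finger_gap": opening from 0.0 (shut) to 1.0 (fully open); "finger_force": force on a finger pad.
Only numpy, scipy, OpenCV 4.12 (cv2) and the standard library are available. Lean on these libraries where they do the work, as an engineer would, in place of code of your own. Each camera call takes 0.05 s, during which the arm holds its last target. There are 200 camera calls.

### The job

The ratchet of the jar vice is still set to tighten. Push its direction lever over to the other side, then first swing the handle clockwise (seen from above) to its stop to feel that it now runs free without moving the jaw; after that work the handle to and fro until the sliding jaw is open as far as it goes. Leave the bottle standing where it is, do not squeeze it, and do not disturb the mug, the lemon or the teaspoon.

Things in the scene. Friction and masses are not known exactly. Their poses are not given: they have to be found in the camera images.
- vice: small jar vice fixed to the worktop, wooden base 90 x 280 x 12 mm. Origin on the worktop under the ratchet's vertical axle; z up, y from the axle along the board to the two upright jaws (60 mm wide, tops at z = 72 mm). On the axle, from below: pinion, steel disc 82 mm across (z = 84 to 90 mm) with 16 upright pins as teeth (0.39 rad apart, tops 101 mm), handle bar, direction lever
- handle (a joint): ratchet handle's angle, rad, positive anticlockwise from above, stops at -0.75 and 0.75. At 0 its bar points from the axle along the vice's -x. It stays where it is left. Flat steel bar 24 mm wide, z = 104 to 110 mm, from the axle to the grip
- handle_grip (a point): centre of the upright wooden grip on the handle's end, 130 mm from the axle: a round post 20 to 23 mm across, from z = 110 to 165 mm; this point is at z = 140 mm. Pushing the post sideways works the handle, about 1 N when it runs free and 4 to 7 N when it drives
- dir_lever (a joint): direction lever's angle on the handle, rad, positive anticlockwise from above, -0.32 to 0.32; a spring throws it to the side of the middle it is on. Negative (start): handle drives clockwise (tightens), runs free anticlockwise. Positive: drives anticlockwise (opens the jaw), runs free clockwise. Set to open above 0.1; it may rest on a tooth at 0.1 to 0.32 until the handle moves
- lever_fin (a point): centre of the upright dark steel thumb fin at the lever's free end, over the axle (the lever's pivot is on the bar, 60 mm from the axle): 24 mm along the lever, 8 mm thick, z = 116 to 144 mm, this point at 132 mm. It swings 19 mm to either side of the bar's line; seen from the grip toward the axle it starts on the right and must go to the left. About 1 N pushes it over
- jaw (a joint): opening travel of the sliding jaw, m: 0 at the start (1 mm from the bottle) to 0.040 fully open (stop), growing as it slides toward the axle (vice's -y). 20 mm per rad of the ratchet wheel: one full handle stroke opens it by 21 to 30 mm. It stays where it is left (friction over 20 N)
- jaw_pad (a point): middle of the rubber face of the sliding jaw, 42 mm above the worktop
- bottle: small oil bottle with a cork, 48 mm across, 112 mm tall, standing on the base board between the jaws; origin at the centre of its underside
- mug: white mug with a handle, 82 x 112 x 94 mm, a bystander on the right; origin at the centre of its underside
- lemon: lemon, 76 x 56 x 55 mm, a bystander on the left; origin at its underside
- teaspoon: steel teaspoon, 132 x 26 x 9 mm, a bystander on the left in front; origin at its underside
There are look-alikes about, which are no part of the job. Leave any green, purple or turquoise look-alike of the bottle alone.

How it is judged:
By the outcome, as a careful person would: the job done as asked, in the order asked, and still so for the second after the job is handed in, with the robot touching nothing.
It also fails if it takes over 70 s, if anything falls off the work surface, if the arm or the gripper's body presses on something with over 40 N, if the wrist force passes 120 N, or if a joint passes its speed limit or range.

## Working session

There is one attempt and no reset: what is moved stays moved. The work goes in short steps, Python scripts to look and compute and a tool call to move; the robot and the scene stay as the last step left them, time stands still between calls to the robot, and variables do not carry over. Pictures are saved under pics/ and viewed, at most 10 in all, crops included, and the job is handed in when it is done.

Besides the shell and the picture viewer there is one more tool, called after "Emit:" as name([rows], argument=value, ...), one row to a line, values as JSON. step_arm: Moves the arm, as the interface text tells. Its arguments: {"type":"object","properties":{"deltas":{"type":"array"}},"required":["deltas"]}

```bash
mkdir -p pics
cat > h.py <<'E'
import numpy as np, cv2, json
from bench import get_obs, camera, sign_off
from scipy.spatial.transform import Rotation as R
def snap(n,f):
    o=get_obs(); c=camera(n); cv2.imwrite('pics/'+f,c['frame'])
    if n=='wrist':
        T=np.eye(4); q=o['tool_rot']; T[:3,:3]=R.from_quat([q[1],q[2],q[3],q[0]]).as_matrix(); T[:3,3]=o['eef_pos']
        c['T']=T@c['hand_eye']
    np.savez('pics/'+f[:-4]+'.npz',T=c['T'],K=[c[k] for k in('fx','fy','cx','cy')])
    return c
def load(f):
    d=np.load('pics/'+f+'.npz'); return d['T'],d['K']
def ray(f,u,v):
    T,K=load(f); d=T[:3,:3]@np.array([(u-K[2])/K[0],(v-K[3])/K[1],1]); return T[:3,3],d
def onz(f,u,v,z):
    o,d=ray(f,u,v); return o+d*(z-o[2])/d[2]
def tri(a,b):
    A=0;B=0
    for f,u,v in(a,b):
        o,d=ray(f,u,v); d=d/np.linalg.norm(d); P=np.eye(3)-np.outer(d,d); A=A+P;B=B+P@o
    return np.linalg.solve(A,B)
def proj(f,p):
    T,K=load(f); q=T[:3,:3].T@(np.array(p)-T[:3,3]); return [K[0]*q[0]/q[2]+K[2],K[1]*q[1]/q[2]+K[3]]
E
python3 - <<'E'
from h import *
o=get_obs(); print(o)
ims=[]
for n in('scene','side','wrist'):
    c=snap(n,n+'0.png'); print(n,np.round(c['T'],3).tolist(),c['fx'])
    ims.append(c['frame'])
cv2.imwrite('pics/both0.png',cv2.resize(np.vstack(ims[:2]),(800*512//800,768))[:600] if 0 else np.hstack([cv2.resize(i,(400,300)) for i in ims[:2]]))
E
```

```text
{'clock': 0.0, 'joints': array([-8.25852059e-02,  1.24519508e-01,  1.65168321e+00,  3.60537382e-06,
        1.36752402e+00, -8.25907921e-02]), 'qvel': array([-0.00013938, -0.00053531, -0.00164588, -0.00017972,  0.00058115,
        0.00027137]), 'joint_torque': array([-6.25927078e-04, -4.17603564e+01, -3.59935069e+01,  7.73367751e-02,
        4.92534391e-02, -1.75303944e-04]), 'eef_pos': array([6.49343129e-01, 3.59552948e-05, 2.13372306e-01]), 'tool_rot': array([-8.15326306e-04,  7.07104662e-01,  7.07108095e-01, -6.88352480e-04]), 'force': array([-0.03866687,  0.48659494, -0.55726155]), 'wrist_torque': array([-0.0036852 ,  0.01072057,  0.03368845]), 'finger_force': 0.0, 'finger_gap': 1.0003495863737788}
scene [[0.806, -0.394, 0.442, 0.019], [-0.592, -0.521, 0.615, -0.746], [-0.012, -0.757, -0.653, 0.837], [0.0, 0.0, 0.0, 1.0]] 401.05725752476286
side [[-1.0, 0.021, -0.001, 0.492], [0.019, 0.835, -0.55, 0.69], [-0.011, -0.55, -0.835, 1.176], [0.0, 0.0, 0.0, 1.0]] 413.25565664593546
wrist [[1.0, 0.001, -0.002, 0.648], [0.0, -0.96, -0.279, 0.079], [-0.002, 0.279, -0.96, 0.385], [0.0, 0.0, 0.0, 1.0]] 293.8711157034226
```

View pics/scene0.png

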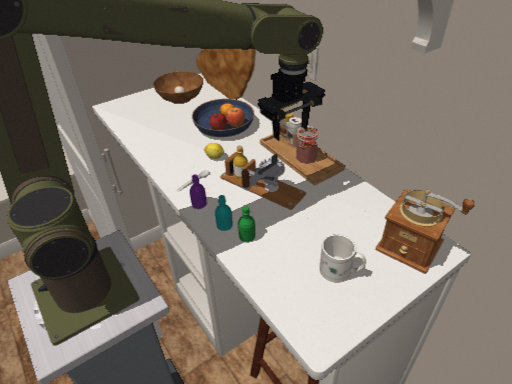

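View pics/side0.png

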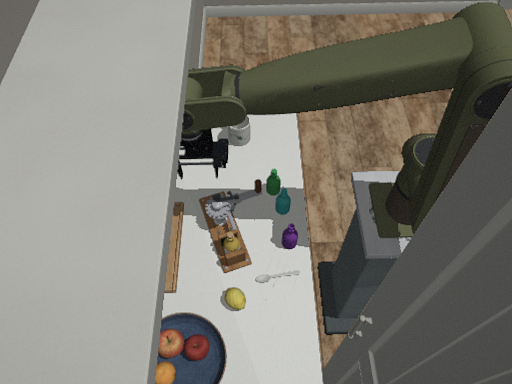

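Scene picture: the vice's base is at (262,185), with the amber bottle and jaws at (240,165). Side picture: ratchet at (220,210), handle running to a dark grip at (258,187), jaws and bottle at (232,245). Look-alike bottles to avoid are green (247,225), turquoise (223,215) and purple (198,193), all in scene pixels; the coffee mill's crank at (440,203) could be taken for the handle. I'll check the choice in a close crop.

Run:
```python
import cv2,numpy as np
a=cv2.imread('pics/scene0.png')[140:215,210:310]; b=cv2.imread('pics/side0.png')[180:280,190:290]; w=cv2.imread('pics/wrist0.png')
A=cv2.resize(a,(400,300),interpolation=2);B=cv2.resize(b,(400,400),interpolation=2)
im=np.zeros((600,800,3),np.uint8); im[:300,:400]=A; im[:400,400:]=B; im[300:,:400]=cv2.resize(w,(400,300)); cv2.imwrite('pics/c1.png',im)
```

```text
(no output)
```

View pics/c1.png

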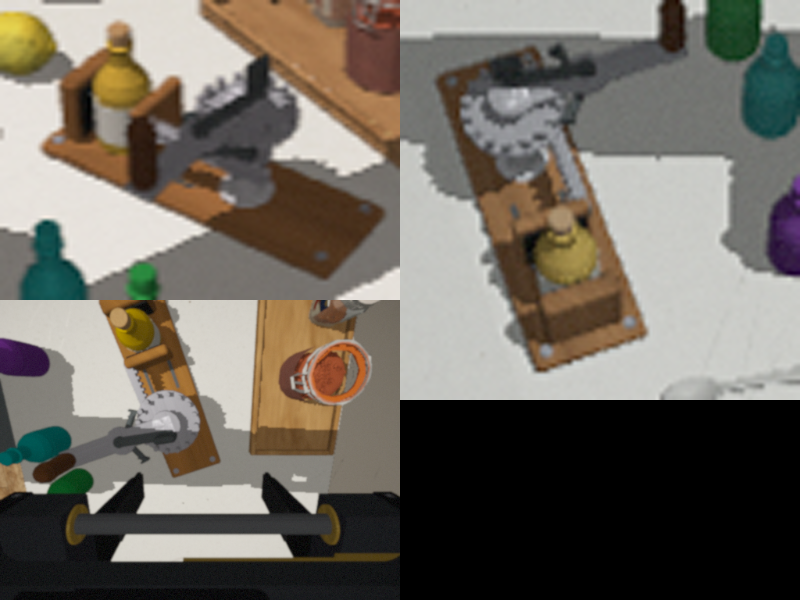

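The crop confirms the choice: the amber bottle between the jaws, the toothed disc with the handle running toward the robot, and the dark brown grip. The green and turquoise bottles stand next to the grip. Next I'll measure in the wrist view.

Run:
```python
import cv2
w=cv2.imread('pics/wrist0.png')[0:240,0:300]; im=cv2.resize(w,None,fx=2.5,fy=2.5,interpolation=2)
for i in range(0,300,50): cv2.putText(im,str(i),(int(i*2.5),10),0,.35,(0,0,255)); cv2.line(im,(int(i*2.5),12),(int(i*2.5),20),(0,0,255))
for i in range(0,240,50): cv2.putText(im,str(i),(0,int(i*2.5)+4),0,.35,(0,0,255))
cv2.imwrite('pics/c2.png',im)
```

```text
(no output)
```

View pics/c2.png

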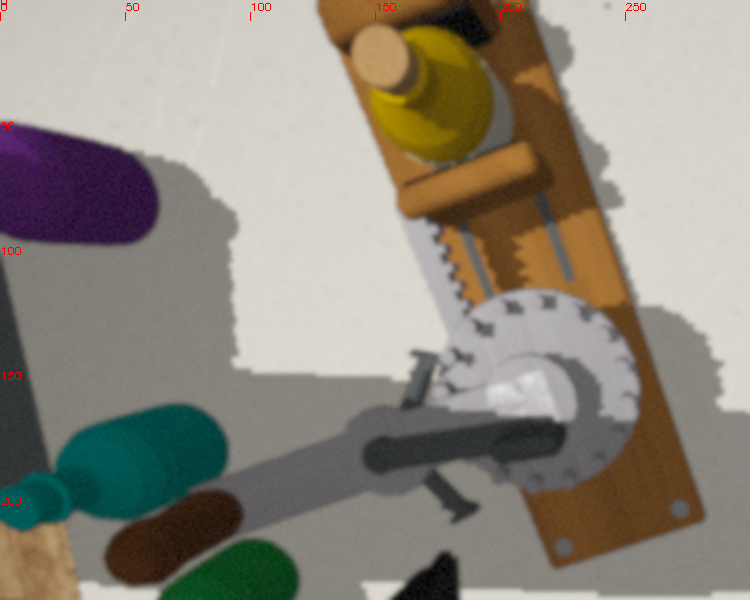

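The wrist crop (pixels at full resolution) shows:
- disc centre about (216,156)
- grip top (54,222) and base (86,205)
- fin (212,176), on the right of the bar as seen from the grip
- sliding jaw (188,72)
- turquoise and green bottles on either side of the grip

Run:
```python
from h import *
f='wrist0'
P=lambda x,y,z:np.round(onz(f,x/2.5,y/2.5,z),4)
ax=P(540,390,.09);e1=P(530,0,.012);e2=P(705,518,.012);l1=P(553,568,.012)
print('axle',ax,'edge',e1,e2,'bl',l1)
d=e1-e2; print('yaw y-axis dir',np.degrees(np.arctan2(d[1],d[0])), 'front edge',np.degrees(np.arctan2(*(e2-l1)[[1,0]])),np.linalg.norm(e2-l1))
print('grip top',P(133,558,.165),'bot',P(222,508,.110)); print('fin',P(530,440,.144),'fin ends',P(497,444,.144),P(562,434,.144))
print('pivot',P(381,455,.118),'bar round',P(385,450,.11))
print('jaw top ends',P(405,203,.072),P(530,155,.072),'cork',P(382,57,.112))
for n,x,y,h in(('turq cap',35,500,.09),('turq base',200,450,.03),('green',275,570,.03)): print(n,P(x,y,h))
print('side tri grip', proj('side0',P(133,558,.165)),proj('scene0',P(133,558,.165)))
print('T',load(f)[0][:3,3])
# side: bottles' bases
for n,s,c in(('green',(273,190),(247,237)),('turq',(283,208),(223,225)),('purp',(290,242),(198,203))):
    print(n,onz('side0',*s,.01),onz('scene0',*c,.0))
```

```text
axle [0.604  0.0319 0.09  ] edge [0.595  0.1934 0.012 ] [ 0.678  -0.0495  0.012 ] bl [ 0.5954 -0.0785  0.012 ]
yaw y-axis dir 108.86552375904155 front edge 19.345643184555 0.08754290376723861
grip top [ 0.4821 -0.0105  0.165 ] bot [ 0.4798 -0.0117  0.11  ]
fin [0.6081 0.0236 0.144 ] fin ends [0.5969 0.0223 0.144 ] [0.6189 0.0257 0.144 ]
pivot [0.5477 0.0119 0.118 ] bar round [0.5464 0.0118 0.11  ]
jaw top ends [0.5504 0.1041 0.072 ] [0.6012 0.1217 0.072 ] cork [0.5595 0.1462 0.112 ]
turq cap [ 0.3892 -0.0149  0.09  ]
turq base [ 0.4247 -0.0078  0.03  ]
green [ 0.4529 -0.0722  0.03  ]
side tri grip [np.float64(257.4328741688446), np.float64(181.4307438252332)] [np.float64(244.4703965868609), np.float64(169.70582315677868)]
T [0.64833566 0.07904672 0.38472789]
green [ 0.42864898 -0.08119751  0.01      ] [ 0.42773897 -0.09034017  0.        ]
turq [ 0.39884511 -0.00944213  0.01      ] [ 3.98527031e-01 -9.39304861e-03  1.11022302e-16]
purp [0.3839681  0.11472142 0.01      ] [ 3.86816891e-01  1.18043406e-01 -1.11022302e-16]
```

Emit:
step_arm([
  [-2,-5,0,0,0,0.15,1],
  [-4,-10,0,0,0,0.3,1],
  [-6,-16,0,0,0,0.45,1],
  [-8,-22,0,0,0,0.6,1],
  [-10,-28,0,0,0,0.75,1],
  [-10,-31,0,0,0,0.9,1],
  [-10,-31,0,0,0,1.05,1],
  [-10,-31,0,0,0,1.2,1],
])

```text
clock: 0.95
eef_pos: [0.6186, -0.01, 0.2142]
tool_rot: [-0.0, 0.983, 0.181, -0.0]
force: [-0.6, -0.5, 0.1]
finger_gap: 0.383
finger_force: 0.0
```

Emit:
step_arm([
  [0,0,15,0,0,0.037,1],
  [0,0,30,0,0,0.037,1],
  [0,0,30,0,0,0.037,1],
  [0,0,30,0,0,0.037,1],
])

```text
clock: 1.35
eef_pos: [0.6184, -0.01, 0.1836]
tool_rot: [-0.0, 0.986, 0.166, -0.001]
force: [0.2, 0.1, 0.7]
finger_gap: 0.048
finger_force: 0.0
```

Run:
```python
from h import *
c=snap('wrist','wrist1.png'); s=snap('scene','scene1.png')
o=get_obs(); print(o['eef_pos'],R.from_quat(np.roll(o['tool_rot'],-1)).as_matrix().round(3),o['joints'],o['finger_gap'])
im=np.hstack([cv2.resize(c['frame'],(450,600//2+37)),cv2.resize(s['frame'][120:210,200:300],(350,337),interpolation=2)])
cv2.imwrite('pics/c3.png',im)
```

```text
[ 0.61926537 -0.01005848  0.18510437] [[ 0.945  0.328  0.001]
 [ 0.328 -0.945 -0.   ]
 [ 0.001  0.    -1.   ]] [-1.02882791e-01  7.68130454e-02  1.75124154e+00 -2.08314084e-05
  1.31294927e+00  1.13369623e+00] 0.010903200175753896
```

View pics/c3.png

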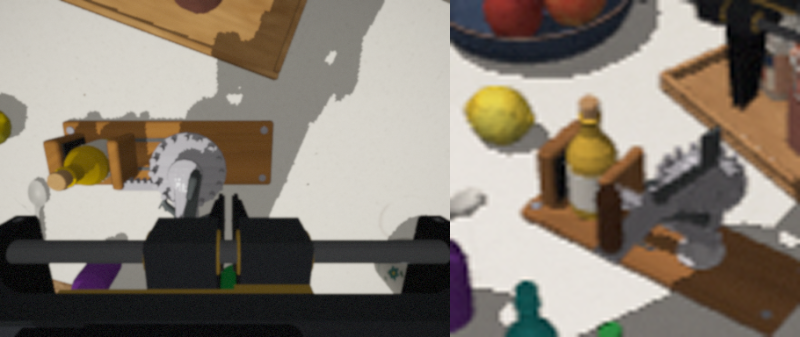

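The wrist view shows the shut fingertips (230,200) to the right of the dark fin (193,185), above the vice's −y side, with free space below. I'll descend, then push toward tool −y.

Emit:
step_arm([
  [0,0,20,0,0,0,1],
  [0,0,40,0,0,0,1],
  [0,0,55,0,0,0,1],
  [0,0,61,0,0,0,1],
  [0,0,61,0,0,0,1],
])

```text
clock: 1.95
eef_pos: [0.6185, -0.01, 0.1228]
tool_rot: [-0.0, 0.986, 0.166, -0.001]
force: [-0.2, -0.2, 0.2]
finger_gap: 0.001
finger_force: 0.0
```

Emit:
step_arm([
  [0,-7,0,0,0,0,1],
  [0,-14,0,0,0,0,1],
  [0,-20,0,0,0,0,1],
  [0,-26,0,0,0,0,1],
  [0,-32,0,0,0,0,1],
  [0,-38,0,0,0,0,1],
  [0,-43,0,0,0,0,1],
  [0,-43,0,0,0,0,1],
])

```text
clock: 2.75
eef_pos: [0.6048, 0.0303, 0.1237]
tool_rot: [0.001, 0.986, 0.166, -0.0]
force: [0.1, -2.9, 0.5]
finger_gap: 0.006
finger_force: 1.2
```

Emit:
step_arm([
  [0,15,0,0,0,0,1],
  [0,30,0,0,0,0,1],
  [0,43,0,0,0,0,1],
  [0,43,-30,0,0,0,1],
  [0,43,-70,0,0,0,0],
  [0,43,-70,0,0,0,0],
])

```text
clock: 3.35
eef_pos: [0.623, -0.0117, 0.2009]
tool_rot: [0.001, 0.986, 0.165, 0.006]
force: [-0.4, -1.1, 1.5]
finger_gap: 0.117
finger_force: 0.0
```

Run:
```python
from h import *
c=snap('wrist','wrist2.png'); s=snap('scene','scene2.png')
o=get_obs(); print(o['eef_pos'],o['finger_gap'])
im=np.hstack([cv2.resize(c['frame'][100:300,100:340],(480,400),interpolation=2),cv2.resize(s['frame'][130:210,220:284],(320,400),interpolation=2)])
cv2.imwrite('pics/c4.png',im)
```

```text
[ 0.62011811 -0.01110625  0.19527847] 0.1988640347212773
```

View pics/c4.png

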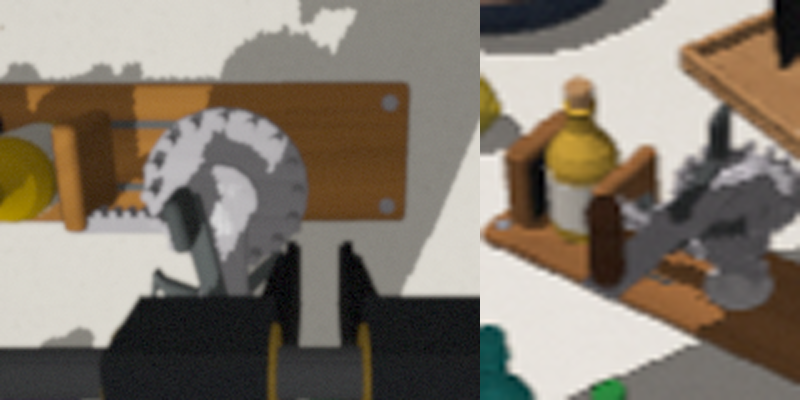

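The lever fin now stands on the other side of the bar: wrist crop (180,220), left of the bar line (235,260). Next I'll move over the grip post and cage it between half-open fingers.

Emit:
step_arm([
  [-35,-11,0,0,0,0,0.1],
  [-70,-22,0,0,0,0,0.1],
  [-105,-33,0,0,0,0,0.1],
  [-130,-44,0,0,0,0,0.1],
  [-130,-44,0,0,0,0,0.1],
  [-130,-44,0,0,0,0,0.1],
])

```text
clock: 4.05
eef_pos: [0.4813, -0.0113, 0.1925]
tool_rot: [-0.0, 0.986, 0.166, -0.001]
force: [0.7, 0.4, -0.1]
finger_gap: 0.447
finger_force: 0.0
```

Run:
```python
from h import *
c=snap('wrist','wrist3.png'); s=snap('scene','scene3.png')
o=get_obs(); print(o['eef_pos'],o['finger_gap'],o['force'])
im=np.hstack([cv2.resize(c['frame'],(480,360)),cv2.resize(s['frame'][120:210,200:280],(320,360),interpolation=2)])
cv2.imwrite('pics/c5.png',im)
```

```text
[ 0.48224447 -0.01124911  0.19314935] 0.4535294082183385 [ 1.56423441 -0.50928172  0.18712251]
```

View pics/c5.png

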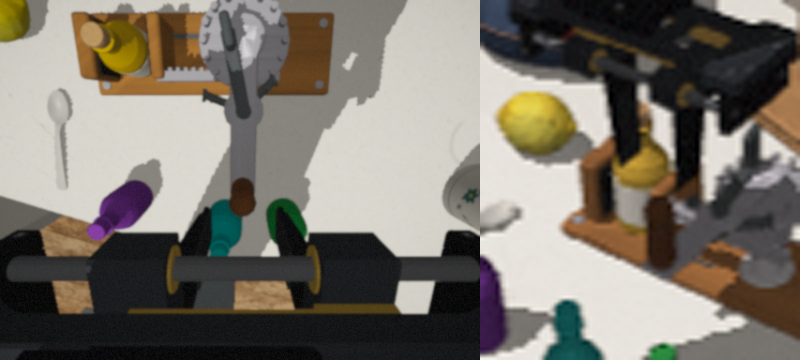

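The post (242,195) lies midway between the fingers in the wrist view, with the bottles outside the fingers. I'll lower over it.

Emit:
step_arm([
  [0,0,20,0,0,0,0.1],
  [0,0,40,0,0,0,0.1],
  [0,0,58,0,0,0,0.1],
  [0,0,72,0,0,0,0.1],
  [0,0,72,0,0,0,0.2],
])

```text
clock: 4.65
eef_pos: [0.4806, -0.0109, 0.119]
tool_rot: [-0.001, 0.986, 0.166, -0.002]
force: [-0.8, 0.6, -0.4]
finger_gap: 0.42
finger_force: 0.0
```

Run:
```python
from h import *
import json
# rows along the arc: tool at handle angle a, shift in tool axes at angle a0
def arc(a0,aa,r=130):
    print(a0,[[round(-r*(np.cos(a-a0)-1)), round(r*np.sin(a-a0)), 0, 0,0, round(-(a-a0),2)] for a in aa])
arc(0,-np.arange(.1,.81,.1)); arc(0,-np.arange(.1,.91,.1)[-2:])
# tool frame: x=radially inward, y = vice -y: handle + (ccw) moves grip toward vice -y
```

```text
0 [[1, -13, 0, 0, 0, np.float64(0.1)], [3, -26, 0, 0, 0, np.float64(0.2)], [6, -38, 0, 0, 0, np.float64(0.3)], [10, -51, 0, 0, 0, np.float64(0.4)], [16, -62, 0, 0, 0, np.float64(0.5)], [23, -73, 0, 0, 0, np.float64(0.6)], [31, -84, 0, 0, 0, np.float64(0.7)], [39, -93, 0, 0, 0, np.float64(0.8)]]
0 [[39, -93, 0, 0, 0, np.float64(0.8)], [49, -102, 0, 0, 0, np.float64(0.9)]]
```

Emit:
step_arm([
  [1,-13,0,0,0,0.1,0.2],
  [3,-26,0,0,0,0.2,0.2],
  [6,-38,0,0,0,0.3,0.2],
  [10,-51,0,0,0,0.4,0.2],
  [16,-62,0,0,0,0.5,0.2],
  [23,-73,0,0,0,0.6,0.2],
  [31,-84,0,0,0,0.7,0.2],
  [35,-88,0,0,0,0.75,0.2],
])

```text
clock: 5.45
eef_pos: [0.4867, 0.0842, 0.1226]
tool_rot: [0.0, 0.978, -0.208, 0.0]
force: [-1.9, -0.8, 0.7]
finger_gap: 0.401
finger_force: 0.8
```

Emit:
step_arm([
  [0,-3,0,0,0,0.02,0.2],
  [0,-6,0,0,0,0.03,0.2],
  [0,-8,0,0,0,0.03,0.2],
  [0,-10,0,0,0,0.03,0.2],
  [0,-10,0,0,0,0.03,0.2],
])

```text
clock: 5.95
eef_pos: [0.4895, 0.0905, 0.122]
tool_rot: [0.003, 0.975, -0.221, -0.001]
force: [-4.4, -9.4, 4.5]
finger_gap: 0.4
finger_force: 5.1
```

The last push raised the force to about 10 N, against roughly 1 N when running free, so the handle is at its clockwise stop. Now the opening stroke, anticlockwise.

Emit:
step_arm([
  [1,19,0,0,0,-0.1,0.2],
  [3,32,0,0,0,-0.2,0.2],
  [6,44,0,0,0,-0.3,0.2],
  [10,57,0,0,0,-0.4,0.2],
  [16,68,0,0,0,-0.5,0.2],
  [23,79,0,0,0,-0.6,0.2],
  [31,90,0,0,0,-0.7,0.2],
  [39,99,0,0,0,-0.8,0.2],
])

```text
clock: 6.75
eef_pos: [0.4824, -0.0123, 0.122]
tool_rot: [-0.002, 0.984, 0.178, 0.0]
force: [-1.1, 6.7, 2.2]
finger_gap: 0.397
finger_force: 3.4
```

Emit:
step_arm([
  [1,13,0,0,0,-0.1,0.2],
  [3,26,0,0,0,-0.2,0.2],
  [6,38,0,0,0,-0.3,0.2],
  [10,51,0,0,0,-0.4,0.2],
  [16,62,0,0,0,-0.5,0.2],
  [23,73,0,0,0,-0.6,0.2],
  [31,84,0,0,0,-0.7,0.2],
  [35,89,0,0,0,-0.75,0.2],
])

```text
clock: 7.55
eef_pos: [0.5456, -0.0846, 0.1218]
tool_rot: [-0.002, 0.851, 0.525, -0.001]
force: [-5.7, 3.3, 4.9]
finger_gap: 0.4
finger_force: 3.3
```

Emit:
step_arm([
  [0,3,0,0,0,0,0.2],
  [0,6,0,0,0,0,0.2],
  [0,8,0,0,0,0,0.2],
  [0,8,0,0,0,0,0.2],
])

```text
clock: 7.95
eef_pos: [0.551, -0.0881, 0.1215]
tool_rot: [-0.002, 0.851, 0.524, -0.002]
force: [-9.7, 1.4, 6.0]
finger_gap: 0.398
finger_force: 4.7
```

Run:
```python
from h import *
c=snap('wrist','wrist4.png'); s=snap('scene','scene4.png'); d=snap('side','side4.png')
o=get_obs(); print(o['eef_pos'],o['finger_gap'],o['force'],o['joints'])
p=o['eef_pos']-[.604,.032,0]; print(np.hypot(*p[:2]),np.arctan2(p[1],p[0])%(2*np.pi)-np.radians(199.15))
im=np.hstack([cv2.resize(c['frame'],(400,300)),cv2.resize(d['frame'][180:280,180:313],(400,300),interpolation=2)])
cv2.imwrite('pics/c6.png',im)
```

```text
[ 0.55100584 -0.0880694   0.12156613] 0.4024413632749562 [-10.03727107   1.33333519   5.23503727] [-2.54558477e-01  2.91997801e-03  1.93901792e+00 -2.85997546e-04
  1.20606522e+00  2.12068564e-01]
0.13124420792153915 0.8209177551458722
```

View pics/c6.png

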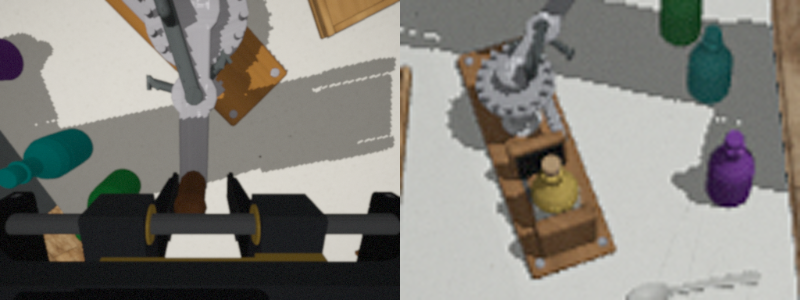

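The side crop shows the jaw clearly moved away from the bottle, which still stands; the handle is at its anticlockwise stop. Next the free return stroke.

Emit:
step_arm([
  [1,-21,0,0,0,0.1,0.2],
  [3,-34,0,0,0,0.2,0.2],
  [6,-46,0,0,0,0.3,0.2],
  [10,-59,0,0,0,0.4,0.2],
  [16,-70,0,0,0,0.5,0.2],
  [23,-81,0,0,0,0.6,0.2],
  [31,-92,0,0,0,0.7,0.2],
  [39,-101,0,0,0,0.8,0.2],
])

```text
clock: 8.9
eef_pos: [0.4811, -0.0081, 0.1221]
tool_rot: [0.0, 0.989, 0.149, 0.001]
force: [1.4, -0.7, 0.0]
finger_gap: 0.404
finger_force: 0.7
```

Emit:
step_arm([
  [1,-13,0,0,0,0.1,0.2],
  [3,-26,0,0,0,0.2,0.2],
  [6,-38,0,0,0,0.3,0.2],
  [10,-51,0,0,0,0.4,0.2],
  [16,-62,0,0,0,0.5,0.2],
  [23,-73,0,0,0,0.6,0.2],
  [31,-84,0,0,0,0.7,0.2],
  [39,-93,0,0,0,0.77,0.2],
])

```text
clock: 9.7
eef_pos: [0.4896, 0.0911, 0.1217]
tool_rot: [0.002, 0.973, -0.232, -0.0]
force: [-13.3, -38.4, 7.6]
finger_gap: 0.402
finger_force: 20.7
```

Emit:
step_arm([
  [1,13,0,0,0,-0.1,0.2],
  [3,26,0,0,0,-0.2,0.2],
  [6,38,0,0,0,-0.3,0.2],
  [10,51,0,0,0,-0.4,0.2],
  [16,62,0,0,0,-0.5,0.2],
])

```text
clock: 10.2
eef_pos: [0.4759, 0.0306, 0.1216]
tool_rot: [-0.002, 1.0, 0.019, -0.0]
force: [-3.5, 7.3, 1.8]
finger_gap: 0.396
finger_force: 3.7
```

Emit:
step_arm([
  [0,7,0,0,0,-0.05,0.2],
  [1,13,0,0,0,-0.1,0.2],
  [1,20,0,0,0,-0.15,0.2],
  [3,26,0,0,0,-0.2,0.2],
])

```text
clock: 10.6
eef_pos: [0.4789, 0.0053, 0.1214]
tool_rot: [-0.002, 0.993, 0.118, -0.002]
force: [-7.6, 6.0, 2.9]
finger_gap: 0.404
finger_force: 3.8
```

Emit:
step_arm([
  [0,5,0,0,0,-0.04,0.2],
  [1,10,0,0,0,-0.08,0.2],
])

```text
clock: 10.8
eef_pos: [0.4818, -0.0042, 0.1212]
tool_rot: [-0.002, 0.988, 0.157, -0.002]
force: [-8.0, 5.8, 2.9]
finger_gap: 0.401
finger_force: 3.8
```

Emit:
step_arm([
  [0,5,0,0,0,-0.04,0.2],
  [1,10,0,0,0,-0.08,0.2],
])

```text
clock: 11.0
eef_pos: [0.4855, -0.0135, 0.121]
tool_rot: [-0.002, 0.98, 0.197, -0.002]
force: [-8.1, 5.6, 3.1]
finger_gap: 0.402
finger_force: 3.8
```

Emit:
step_arm([
  [0,5,0,0,0,-0.04,0.2],
  [1,10,0,0,0,-0.08,0.2],
  [1,15,0,0,0,-0.12,0.2],
])

```text
clock: 11.3
eef_pos: [0.4923, -0.027, 0.1208]
tool_rot: [-0.002, 0.967, 0.255, -0.002]
force: [-6.5, 4.9, 1.7]
finger_gap: 0.404
finger_force: 3.6
```

Emit:
step_arm([
  [0,5,0,0,0,-0.04,0.2],
  [1,10,0,0,0,-0.08,0.2],
])

```text
clock: 11.5
eef_pos: [0.4976, -0.0355, 0.1206]
tool_rot: [-0.002, 0.956, 0.294, -0.003]
force: [-9.8, 4.5, 2.7]
finger_gap: 0.402
finger_force: 3.8
```

Emit:
step_arm([
  [0,5,0,0,0,-0.04,0.2],
  [1,10,0,0,0,-0.08,0.2],
])

```text
clock: 11.7
eef_pos: [0.5038, -0.0434, 0.1204]
tool_rot: [-0.002, 0.943, 0.332, -0.003]
force: [-8.3, 3.4, 1.7]
finger_gap: 0.404
finger_force: 3.9
```

Emit:
step_arm([
  [-1,5,0,0,0,-0.04,0.2],
  [-2,10,0,0,0,-0.08,0.2],
  [-2,14,0,0,0,-0.11,0.2],
])

```text
clock: 12.0
eef_pos: [0.5128, -0.0548, 0.1206]
tool_rot: [-0.003, 0.924, 0.382, -0.0]
force: [-1.8, 6.6, -0.7]
finger_gap: 0.4
finger_force: 3.0
```

Emit:
step_arm([
  [-1,5,0,0,0,-0.04,0.2],
  [-1,10,0,0,0,-0.08,0.2],
])

```text
clock: 12.2
eef_pos: [0.5194, -0.0623, 0.1207]
tool_rot: [-0.003, 0.908, 0.419, 0.0]
force: [-1.7, 7.2, -1.6]
finger_gap: 0.399
finger_force: 2.9
```

Emit:
step_arm([
  [0,5,0,0,0,-0.04,0.2],
  [0,10,0,0,0,-0.08,0.2],
])

```text
clock: 12.4
eef_pos: [0.5254, -0.0672, 0.1205]
tool_rot: [-0.006, 0.891, 0.455, -0.001]
force: [-9.1, 14.4, 4.3]
finger_gap: 0.405
finger_force: 8.1
```

Emit:
step_arm([
  [0,3,0,0,0,-0.02,0.2],
  [0,3,0,0,0,-0.02,0.2],
])

```text
clock: 12.6
eef_pos: [0.527, -0.0684, 0.1204]
tool_rot: [-0.006, 0.886, 0.463, -0.002]
force: [-10.1, 13.5, 5.7]
finger_gap: 0.401
finger_force: 8.0
```

Emit:
step_arm([
  [0,3,0,0,0,-0.02,0.2],
  [0,3,0,0,0,-0.02,0.2],
])

```text
clock: 12.8
eef_pos: [0.5286, -0.0695, 0.1203]
tool_rot: [-0.007, 0.881, 0.472, -0.002]
force: [-13.3, 15.8, 7.1]
finger_gap: 0.4
finger_force: 9.8
```

Emit:
step_arm([
  [0,-6,0,0,0,0,0.2],
  [0,-12,0,0,0,0,0.1],
  [0,-12,-20,0,0,0,0.1],
  [0,-12,-45,0,0,0,0.1],
  [0,-12,-80,0,0,0,0.1],
  [-10,-12,-100,0,0,0,0.1],
  [-10,-12,-100,0,0,0,0.1],
])

```text
clock: 13.5
eef_pos: [0.5192, -0.0768, 0.226]
tool_rot: [0.003, 0.882, 0.472, 0.003]
force: [0.5, 0.3, 0.2]
finger_gap: 0.449
finger_force: 0.0
```

Run:
```python
from h import *
c=snap('wrist','wrist5.png'); d=snap('side','side5.png')
o=get_obs(); print(o['eef_pos'],o['finger_gap'],o['force'])
Rv=np.array([[.945,-.328],[.328,.945]])
for y in (0.0,): pass
# predicted pixels of the sliding jaw's top, pad-side ends, at travel 0 (measured) and 40 mm
a=np.array([.5504,.1041,.072]); b=np.array([.6012,.1217,.072]); m=(a+b)/2
for t in (0,.03,.035,.04): 
    s=np.array([.328,-.945,0])*t; print(t,*[np.round(proj('side5',p+s),1) for p in(a,b)],[np.round(proj('wrist5',p+s),1) for p in(a,b)])
X=cv2.resize(d['frame'][190:270,195:255],(450,600),interpolation=2)
Y=cv2.resize(c['frame'],(350,262)); im=np.zeros((600,800,3),np.uint8); im[:,:450]=X; im[:262,450:]=Y
b0=cv2.imread('pics/side0.png')[190:270,195:255]; im[270:,450:697]=cv2.resize(b0,(247,330),interpolation=2)
cv2.imwrite('pics/c7.png',im)
```

```text
[ 0.51721574 -0.07592093  0.22141936] 0.4491618799531044 [-0.45917089  0.8331371  -0.79017967]
0 [235.8 230.8] [218.7 236.4] [array([183.6,  12.2]), array([215.1, -39.3])]
0.03 [232.6 222.6] [215.7 228.1] [array([208.9,  32.9]), array([240.9, -16.8])]
0.035 [232.1 221.3] [215.2 226.7] [array([213.1,  36.3]), array([245.1, -13.1])]
0.04 [231.6 219.9] [214.8 225.3] [array([217.2,  39.6]), array([249.3,  -9.5])]
```

View pics/c7.png

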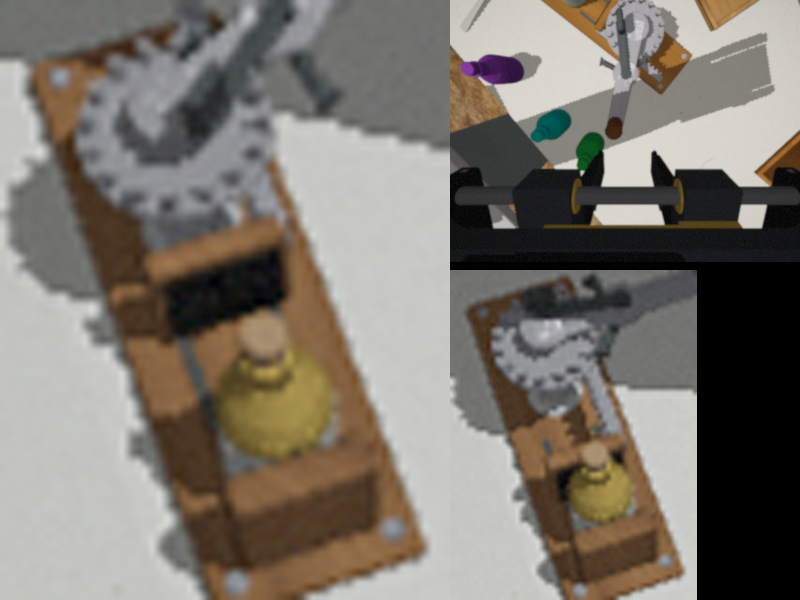

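The side crop shows the jaw well open, (217,228)–(233,222), and the bottle standing, but I read only about 33 ± 4 mm from it. I'll go back to the start pose for an exact comparison with the first wrist picture.

Emit:
step_arm([
  [20,10,0,0,0,-0.1,0.1],
  [50,25,2,0,0,-0.22,0.1],
  [90,45,4,0,0,-0.36,0.1],
  [120,60,6,0,0,-0.5,0.1],
  [137,68,6,0,0,-0.588,0.1],
  [137,68,6,0,0,-0.588,0.1],
  [137,68,6,0,0,-0.588,0.1],
])

```text
clock: 14.3
eef_pos: [0.6485, 0.0008, 0.2132]
tool_rot: [-0.001, 0.707, 0.707, -0.001]
force: [0.1, -0.1, -0.5]
finger_gap: 0.453
finger_force: 0.0
```

Run:
```python
from h import *
c=snap('wrist','wrist6.png'); o=get_obs(); print(o['eef_pos'],o['tool_rot'])
def rect(f):  # orthophoto of plane z=.072 in vice frame, 4 px/mm: cols vice x -60..60 , rows vice y 180..0
    im=cv2.imread(f'pics/{f}.png'); T,K=load(f)
    q=[(-.06,.16),(.06,.16),(.06,.03),(-.06,.03)]
    src=np.float32([proj(f,[.604+.945*x-.328*y,.032+.328*x+.945*y,.072]) for x,y in q])
    dst=np.float32([[0,0],[360,0],[360,390],[0,390]])
    return cv2.warpPerspective(im,cv2.getPerspectiveTransform(src,dst),(360,390))
A,B=rect('wrist0'),rect('wrist6')
im=np.hstack([A,B])
for r in range(0,390,30): cv2.putText(im,str(160-r//3),(0,r+4),0,.35,(0,0,255)); cv2.line(im,(345,r),(375,r),(0,0,255),1)
cv2.imwrite('pics/c8.png',im)
```

```text
[6.48423213e-01 3.72133362e-04 2.13890191e-01] [-0.0010671   0.70727661  0.70693544 -0.00097019]
```

View pics/c8.png

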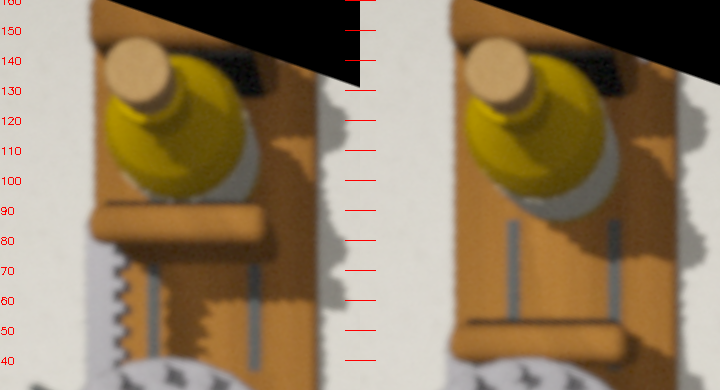

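In the rectified pictures the sliding jaw's edges moved from rows 202/240 to 322/360. At 3 px/mm that is 40 mm, fully open. The bottle hasn't moved, and the arm is clear of everything.

```bash
python3 -c "
from bench import sign_off; print(sign_off())"
```

```text
the job is handed in; nothing more can be done
None
```

I pushed the lever over, ran the handle free clockwise to its stop, then worked it until the jaw was fully open (40 mm, measured from the pictures); the bottle did not move, the arm stayed clear of the mug, lemon and teaspoon, and the job is handed in.

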